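Hold a spread retaining ring at the groove of a finishing-machine spindle

TASK

Use the flat blade lifter to lever the spindle's dust hood open by its pry tab to about upright, never touching the machine with the robot itself, and lay the lifter back down on the bench. Then take the circlip pliers by both handles, squeeze them fully so that the retaining ring on their tips spreads, and bring the ring down over the spindle's shaft end, level and centred and without forcing it, to the height of the middle of the groove. Finish while holding it there: pliers still squeezed, ring spread around the groove and not resting on anything; leave everything else on the bench undisturbed.

Things in the scene. Friction and masses are not known exactly. Their poses are not given: they have to be found in the camera images.
- housing: Fixed blue spindle unit 130 (x) x 110 (y) mm; bolt ears out to y = +-78. Origin: centre of underside; +x from pry-tab side (front) to hinge side. Deck z = 50; front ledge top z = 36, x = -65 to -47, then a step up to the deck. Upright shaft end at x = y = 0, under the hood: collar dia 38, z 50-56; groove dia 24, z 56-66; head dia 28, z 66-78, 1.5 mm chamfer.
- groove (a point): Point on the shaft's axis at mid-height of the groove, 61 mm above the bench (17 mm below the top of the shaft). Axes as the housing's.
- hood (a joint): Dust hood over the shaft: aluminium box 107 long x 96 wide x 40 mm tall, open below. 0 rad = shut on the deck, 1.57 = upright, stop at 1.9 (leaning away). 120 g; its stiff hinge (0.1 N m) keeps it at any angle.
- hood_hinge (a point): Middle of the hood's hinge line: x = 58, z = 50 mm of the housing; the line runs along the housing's y. The hood's front edge goes up and over towards +x as it opens. Turns with the hood.
- hood_tab (a point): Middle of the underside of the pry tab, a plate 18 long x 44 wide x 4 mm thick jutting from the middle of the hood's front edge, flush with its rim. Shut: level, underside 50 mm above the bench, over x = -67 to -49 of the housing, 116 mm from the hinge line; below it a 14 mm high slot, open to the front, down to the ledge. Turns with the hood.
- lifter: Loose flat blade lifter lying on the bench, 85 g (+-30%): dark wooden handle 94 long x 20 wide x 20 mm high; origin at centre of the handle's underside. Steel blade 14 wide, 3 mm thick, level 10 mm above the origin, along +x to the tip. Centre of mass at about x = +22. Blade starts pointing roughly away from the robot.
- lifter_tip (a point): End of the lifter's blade, middle of its thickness: x = 140, z = 10 mm of the lifter.
- stand: Fixed wooden block 56 (x) x 50 (y) x 40 mm tall, origin under its centre. The pliers' pivot lies on top; the handles overhang it towards the robot, the jaws with the ring overhang its far side.
- pliers: Loose circlip pliers, about 200 g (+-20%), level on the stand. Origin: underside of the pivot, on its axis; +x to the jaws. Two rubber handles, 9 mm thick, x = -48 to -117, 2 to 16 mm above the origin. At x = -82 about 60 mm wide over both when free, 44 mm fully squeezed (flared when free, parallel when squeezed). Pivot dia 26, up to z = 20; jaws z = 3 to 12.
- handles (a point): Point midway between the two handles at mid-height: x = -82, z = 9 mm of the pliers. Good place to pinch both handles across y.
- ring (a point): Centre of the retaining ring, mid-thickness: x = 62, z = -12.5 mm of the pliers, below the jaws, fixed to their two down-turned pins. Flat open steel ring, gap towards the pivot, 3 mm thick, 4 mm wide. Free: 25 mm inside diameter, does not pass the 28 mm shaft head. Fully squeezed: clears the head by 2.5 mm or more all round.
- squeeze (a joint): Angle by which each handle is squeezed about the pivot: 0 rad = free (ring closed), 0.10 = stop (fully spread). A spring resists: each handle needs about 2 N to start, about 10 N at the stop, pressed at x = -82. The stop gives a little: a 70 N grip reads about 0.126, handles then 4 mm narrower and ring wider still; this does no harm.
- shoe_last: wooden shoe last, 210 x 70 x 80 mm, on the bench; bystander, leave alone
- eyelet_jar: glass jar with steel cap, 56 mm diameter, 75 mm tall; bystander, leave alone
- wax_tin: flat round aluminium tin, 72 mm diameter, 32 mm tall; bystander, leave alone
- dust_brush: wooden hand brush lying flat; bystander, leave alone
- bushing: brass bush standing on end, 44 mm outside diameter, 25 mm tall; bystander, leave alone
- awl: awl lying flat, 130 mm long, round wooden handle; bystander, leave alone
There are look-alikes about, which are no part of the job. Of the things that look like the pliers, the largest one is meant.

How it is judged:
By the outcome, as a careful person would: the job done as asked, in the order asked, and still so for the second after the job is handed in, while the arm keeps its last pose, push and grip.
It also fails if it takes over 66 s, if anything falls off the work surface, if the arm or the gripper's body presses on something with over 40 N, if the wrist force passes 120 N, or if a joint passes its speed limit or range.

ROBOT

A 7-joint arm with a two-finger parallel gripper is mounted at the origin on the work surface. World frame = base frame: x ahead of the robot, y to its left, z up, the work surface at z = 0. Lengths are in mm, angles in rad, forces in N, time in s.
With the tool pointing down it reaches from about 350 to 900 mm from the base axis. Payload 7.2 kg.
Tool frame: the origin (TCP) lies at the very end of the fingers, on their centre line; the grasp point (between the pads) lies 19 mm behind it; z points along the fingers, y is the line along which they close (so a half turn about z gives the same grasp; the last joint's range is limited). The gripper opens to 88 mm and grips with 3 to 60 N. Pads are 20 mm wide; open, the fingers measure 115 mm over their backs; the gripper's body (75 mm by 178 mm) begins 61 mm behind the grasp point.
Start: joints at [-1.399, 0.411, -0.013, 1.596, 0.006, 1.134, -0.082], TCP at [148.452, 607.117, 222.653] pointing down, gripper open.
Joint ranges: [-2.95, 2.95], [-0.29, 1.99], [-1.47, 1.44], [0.14, 2.54], [-1.03, 4.17], [0.13, 1.85], [-2.86, 2.86]. Speed limits (rad/s): [2.39, 2.39, 3.01, 3.01, 3.14, 3.14, 3.14].

INTERFACE

Orientations are given as a unit quaternion [x, y, z, w].
In Python, from bench import manip gives the robot as it stands.
- The arm moves only by the tool move_arm, never from a script. Its argument "motion" is a list of rows, each a list of 2 entries, a list of its own where there are three numbers: the shift along the tool's x, y, z in m, then the turn about the tool's z in rad. In form: [[[dx, dy, dz], turn], ...]. A call has 1 to 20 rows; each row is the pose to reach, as a shift and turn from the pose commanded when the call began, along the tool's axes at that moment; what a row does not reach only later rows make up. A row lasts 1/8 s, in which the tool goes at most 62.5 mm and 10.7 degrees, less where a joint would pass 70% of its speed; a pose out of reach is approached as far as the arm can. A call with a gripper value outside its range is refused whole. "fingers" is the opening, from 0 (shut) to 1 (fully open), set as the call begins (left out, the last holds). The fingers move at their own pace and stop on an object; "newtons" is the grip in N (left out, the last holds). Time passes only in rows, so rows that repeat a pose let the fingers close. It gives the time, the measured TCP pose, the force, the opening and the grip force at its end, in the units of the state.
- manip.get_obs(): the state, without advancing time (a new reading comes with each control period).
- manip.camera(name): name is "scene" or "top" or "wrist"; returns (picture, depth): 420x560x3 uint8, red, green, blue; 420x560 float32, mm along the optical axis (not along the pixel's ray), 0 where there is no reading.
- manip.calibration(name): a dict with "mtx" (3x3 intrinsics, pixels), "R" (3x3) and "t" (3): a world point X has camera coordinates R X + t. Camera axes: x right, y down, z forward; pixel columns grow to the right and rows downward; lengths in mm; the calibration is good to about 2 mm. A picture is of the moment at which its call begins: read the wrist's pose just before it. calibration takes no time and is no camera call; for the wrist camera it gives the pose at the moment of the call.
- manip.hand_in(): hands the job in; it is judged then, once.
Trained networks look in the newest picture that a camera, given by its name, has taken for a name from the list of things; names that differ only in an ending like _2 or _b are one class to them, and where a whole thing is asked for, a point or a joint stands for the part that bears it (a point fixed in the world has none). Each returns a list of dicts, best first, with "confidence" (0 to 1); they miss things now and then, are a little off and sometimes report something else, mostly with a low value. They report only what shows in the picture. A call takes as long as a camera call. They do not tell look-alikes from the thing itself.
- manip.find_in(label, camera): "rect" ([left, top, right, bottom] in pixels, round what is visible of it).
- manip.regions_of(label, camera): "pixels" (420x560 bool, what is visible of it) and "rect" ([left, top, right, bottom] in pixels, round what is visible of it).
- manip.pinpoint(label, camera): "position" ([column, row] in pixels: a listed point, or the origin of a listed thing).
The state is a dict: "t": time; "joints": joint angles; "joint_velocities": joint speeds; "effort": joint torques, N m; "eef_pos": TCP position; "tcp_rot": TCP orientation; "ft_force": force on the tool from outside, world axes, zero at the start; "ft_torque": the same for the moment, N m; "width": finger opening in mm; "gripper_force": force on a finger pad.
Only numpy, scipy, OpenCV 4.12 (cv2) and the standard library are available. Lean on these libraries where they do the work, as an engineer would, in place of code of your own. Each camera call takes 0.05 s, during which the arm holds its last target. There are 200 camera calls.

## Working session

There is one attempt and no reset: what is moved stays moved. The work goes in short steps, Python scripts to look and compute and a tool call to move; the robot and the scene stay as the last step left them, time stands still between calls to the robot, and variables do not carry over. Pictures are saved under pics/ and viewed, at most 10 in all, crops included, and the job is handed in when it is done.

Besides the shell and the picture viewer there is one more tool, called after "Call:" as a command line: name --argument value ..., lists and objects as JSON in quotes. move_arm: Moves the arm, as the interface text tells. Its arguments: {"type":"object","properties":{"motion":{"type":"array"},"fingers":{"type":"number"},"newtons":{"type":"number"}},"required":["motion"]}

```bash
ls; mkdir -p pics; python3 - <<'E'
from bench import manip
import cv2, numpy as np
o=manip.get_obs(); print({k:np.round(v,3).tolist() for k,v in o.items()})
ims=[]
for c in ["scene","top"]:
    p,d=manip.camera(c); np.savez(f"pics/{c}0.npz",p=p,d=d)
    k=manip.calibration(c); print(c,np.round(k["mtx"],1).tolist(),np.round(k["R"],3).tolist(),np.round(k["t"],1).tolist())
    cv2.imwrite(f"pics/{c}0.png",p[:,:,::-1])
    for l in ["housing","lifter","lifter_tip","pliers","handles","ring","hood_tab","hood_hinge","stand","groove"]:
        print(c,l,[(np.round(r["position"]).tolist(),round(r["confidence"],2)) for r in manip.pinpoint(l,c)])
E
```

```text
pics
{'t': 0.0, 'joints': [-1.399, 0.412, -0.013, 1.597, 0.006, 1.134, -0.082], 'joint_velocities': [0.001, -0.0, 0.0, -0.0, -0.001, 0.002, 0.001], 'effort': [-0.0, -58.795, 0.642, -29.108, -0.054, 0.018, 0.0], 'eef_pos': [148.387, 606.622, 221.808], 'tcp_rot': [0.12, 0.993, -0.001, -0.0], 'ft_force': [0.146, -0.883, -0.117], 'ft_torque': [-0.02, -0.001, 0.047], 'gripper_force': 0.0, 'width': 87.812}
scene [[479.5, 0.0, 280.4], [0.0, 479.5, 201.6], [0.0, 0.0, 1.0]] [[-0.857, 0.515, 0.006], [0.426, 0.715, -0.554], [-0.289, -0.473, -0.832]] [436.0, -187.6, 1481.3]
scene housing [([241.0, 222.0], 0.68)]
scene lifter [([327.0, 302.0], 0.88), ([244.0, 118.0], 0.25)]
scene lifter_tip [([278.0, 329.0], 0.8)]
scene pliers [([267.0, 161.0], 0.74), ([229.0, 137.0], 0.67), ([306.0, 105.0], 0.56)]
scene handles [([286.0, 152.0], 0.68), ([244.0, 118.0], 0.62), ([291.0, 110.0], 0.59), ([168.0, 188.0], 0.5)]
scene ring [([317.0, 100.0], 0.81), ([216.0, 149.0], 0.71), ([251.0, 161.0], 0.52), ([247.0, 118.0], 0.44)]
scene hood_tab [([263.0, 207.0], 0.91), ([229.0, 141.0], 0.57), ([242.0, 210.0], 0.2)
[... 259 characters left out ...]
0.164, 0.015, -0.986]] [25.3, 511.5, 1092.2]
top housing [([290.0, 177.0], 0.75), ([287.0, 192.0], 0.51), ([109.0, 183.0], 0.51)]
top lifter [([188.0, 202.0], 0.56), ([336.0, 129.0], 0.23)]
top lifter_tip [([182.0, 157.0], 0.92)]
top pliers [([348.0, 232.0], 0.8), ([399.0, 310.0], 0.79), ([389.0, 204.0], 0.74), ([464.0, 179.0], 0.31)]
top handles [([400.0, 232.0], 0.94), ([400.0, 285.0], 0.76), ([337.0, 253.0], 0.68)]
top ring [([380.0, 182.0], 0.92), ([400.0, 325.0], 0.88), ([349.0, 215.0], 0.79), ([401.0, 234.0], 0.31)]
top hood_tab [([284.0, 189.0], 0.86)]
top hood_hinge [([385.0, 206.0], 0.22)]
top stand [([384.0, 210.0], 0.75)]
top groove [([292.0, 175.0], 0.73), ([187.0, 202.0], 0.24)]
```

```bash
python3 - <<'E'
import cv2,numpy as np
p=cv2.imread("pics/top0.png"); q=cv2.resize(p[60:350,120:500],None,fx=2.05,fy=2.05,interpolation=cv2.INTER_CUBIC); cv2.imwrite("pics/top0c.png",q); print(q.shape)
E
```

```text
(594, 779, 3)
```

View pics/top0c.png

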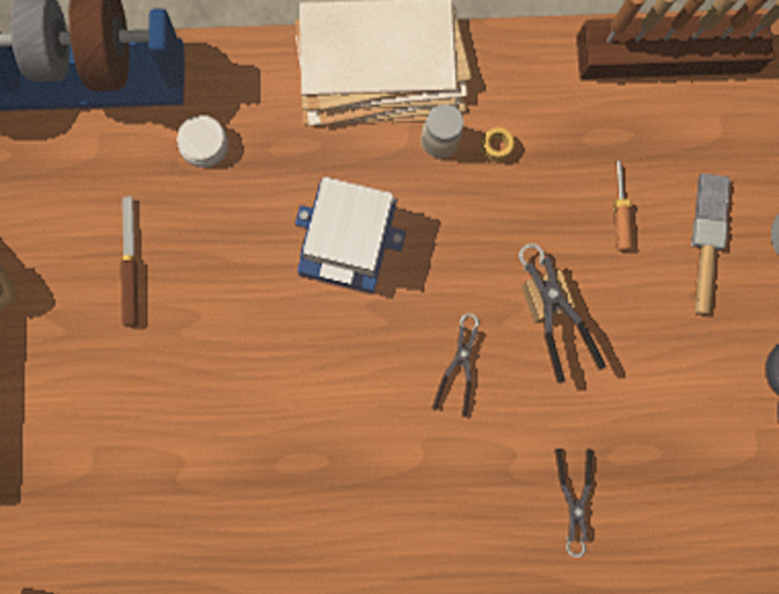

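View pics/scene0.png

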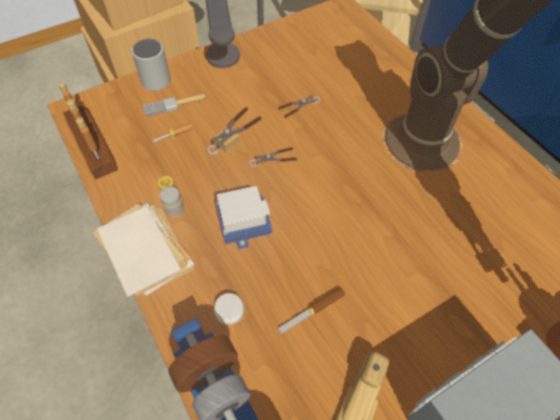

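The things that look like pliers in the top view are at (347,233), (399,310) and (389,204). The first two are small and lie flat on the bench. The one at (389,204) is the largest and lies on the wooden stand with its jaws overhanging, so it is the one meant; I'll confirm it in a wrist crop later. The lifter is at about (183,187), its blade pointing away from the robot. The housing is at about (290,175), with its tab towards the robot.

```bash
cat > h.py <<'E'
from bench import manip
import cv2, numpy as np
from scipy.spatial.transform import Rotation as Ro
np.set_printoptions(suppress=True,precision=1)
def cloud(d,k):
    v,u=np.mgrid[:d.shape[0],:d.shape[1]]; K=k["mtx"]
    c=np.stack([(u-K[0,2])/K[0,0]*d,(v-K[1,2])/K[1,1]*d,d],-1)
    w=(c-np.array(k["t"]).ravel())@k["R"]; w[d<=0]=np.nan; return w
def plane(uv,k,z):          # pixel -> world at height z
    K=k["mtx"]; R=np.array(k["R"]); t=np.array(k["t"]).ravel()
    r=R.T@[(uv[0]-K[0,2])/K[0,0],(uv[1]-K[1,2])/K[1,1],1]; c=-R.T@t
    return c+r*(z-c[2])/r[2]
def proj(X,k):
    c=np.asarray(X)@np.array(k["R"]).T+np.array(k["t"]).ravel(); p=c@np.array(k["mtx"]).T
    return p[...,:2]/p[...,2:]
def snap(c,name):
    k=manip.calibration(c); p,d=manip.camera(c); np.savez(f"pics/{name}.npz",p=p,d=d,**k)
    cv2.imwrite(f"pics/{name}.png",p[:,:,::-1]); return p,d,k
def togo(X,yaw=None):       # world TCP target (mm), yaw = world angle of tool y (mod pi)
    o=manip.get_obs(); R=Ro.from_quat(o["tcp_rot"]).as_matrix()
    s=R.T@(np.asarray(X)-o["eef_pos"])/1000
    cy=np.arctan2(R[1,1],R[0,1]); tu=0
    if yaw is not None: tu=-((yaw-cy+np.pi/2)%np.pi-np.pi/2)
    print("at",np.array(o["eef_pos"]),"yaw_y %.4f"%cy,"-> shift",np.round(s,4).tolist(),"turn %.4f"%tu,"t %.2f"%o["t"],"j7 %.2f"%o["joints"][6])
E
python3 - <<'E'
from h import *
W={}
for c in ["top","scene"]:
    z=np.load(f"pics/{c}0.npz"); k=manip.calibration(c); w=cloud(z["d"],k); W[c]=w
    manip.camera(c)
    for l in ["lifter","pliers","hood","stand","housing"]:
        for r in manip.regions_of(l,c)[:4]:
            m=r["pixels"]; q=w[m]; q=q[~np.isnan(q[:,0])]; q=q[q[:,2]>4]
            if len(q)<10: continue
            xy=q[:,:2]; b=cv2.minAreaRect(xy.astype(np.float32))
            print(c,l,round(r["confidence"],2),"n",len(q),"mean",q.mean(0),"z5-95",np.percentile(q[:,2],[5,50,95]),"rect",np.round(b[0],1),np.round(b[1],1),round(b[2],1))
k=manip.calibration("top")
for n,uv,zz in [("tip",(182,157),10),("lift",(188,202),0),("tab",(284,189),50),("pivot",(389,204),60),("ring",(380,182),27),("groove",(292,175),61)]: print(n,plane(uv,k,zz))
E
```

```text
top lifter 0.77 n 410 mean [577.4 285.7  16.3] z5-95 [ 7.9 17.4 23.2] rect [590.7 286.6] [188.7  20.2] 1.5
top lifter 0.64 n 2081 mean [602.1 -21.5  73. ] z5-95 [11.9 89.4 93.6] rect [612.8 -16.9] [150.8 154.1] 58.0
top pliers 0.86 n 564 mean [ 496.9 -297.5   51.2] z5-95 [30.3 53.8 59.3] rect [ 500.8 -298.2] [187.   63.9] 15.8
top pliers 0.85 n 281 mean [ 251.7 -316.4   15.1] z5-95 [ 7.5 15.1 22.2] rect [ 254.3 -311. ] [ 46.8 122. ] 80.6
top pliers 0.52 n 243 mean [ 424.1 -170.5   15.3] z5-95 [ 8.7 15.4 22.2] rect [ 424.  -171.1] [ 46.2 121.7] 73.6
top hood 0.7 n 1579 mean [606.9 -21.6  86.7] z5-95 [55.  90.5 93.8] rect [618.5 -23.8] [102.8 152.4] 70.2
top stand 0.47 n 135 mean [ 517.3 -280.6   34.5] z5-95 [13.3 39.  44.4] rect [ 518.2 -293.4] [51.4 48. ] 14.8
top stand 0.16 n 1494 mean [606.  -20.6  87.4] z5-95 [55.9 90.5 93.8] rect [605.5 -20.4] [ 94.  123.3] 74.9
top housing 0.69 n 2088 mean [602.2 -21.8  73.1] z5-95 [12.  89.4 93.6] rect [618.1 -23.8] [154.2 152.7] 72.6
scene lifter 0.86 n 562 mean [584.9 287.8  16.1] z5-95 [ 8.4 16.7 22.7] rect [592.4 287. ] [187.6  21.2] 2.0
sc
[... 245 characters left out ...]
n 231 mean [ 425.4 -169.8   14.1] z5-95 [ 6.7 14.3 21.4] rect [ 423.  -175.5] [ 51.3 114.9] 69.0
scene hood 0.93 n 1740 mean [617.3 -13.4  83.9] z5-95 [53.1 89.5 93.8] rect [608.1 -21.3] [102.8 127.5] 76.1
scene stand 0.71 n 549 mean [ 608.2 -525.2   16.5] z5-95 [ 7.2 17.2 23.4] rect [ 590.2 -533.1] [ 61.8 197.4] 78.6
scene stand 0.69 n 171 mean [ 524.2 -273.8   26.2] z5-95 [ 7.9 26.7 42.3] rect [ 527.9 -276.5] [34.6 66.5] 70.5
scene housing 0.57 n 2414 mean [621.8  -2.9  68.7] z5-95 [12.4 87.4 93.3] rect [615.1  -9.8] [132.2 130.9] 74.8
tip [680.6 289.6  10. ]
lift [547.5 272.8   0. ]
tab [567.1  -7.2  50. ]
pivot [ 514.7 -292.5   60. ]
ring [ 584.4 -280.1   27. ]
groove [603.7 -30.5  61. ]
```

```bash
python3 - <<'E'
from h import *
togo([560,286,200],np.pi/2+0.03)
k=manip.calibration("wrist"); R=Ro.from_quat(manip.get_obs()["tcp_rot"]).as_matrix()
c=-k["R"].T@k["t"]; print("cam in tool",R.T@(c-manip.get_obs()["eef_pos"]),"axes",(R.T@k["R"].T).round(2).tolist(),k["mtx"].tolist())
E
```

```text
at [148.4 607.1 222.7] yaw_y 1.3310 -> shift [-0.476, -0.2142, 0.0227] turn -0.2698 t 1.70 j7 -0.08
cam in tool [  85.2    0.4 -161.8] axes [[-0.0, -0.95, -0.31], [1.0, -0.0, 0.0], [-0.0, -0.31, 0.95]] [[363.828226007944, 0.0, 276.7836926663597], [0.0, 363.828226007944, 205.28702348149017], [0.0, 0.0, 1.0]]
```

Call:
move_arm --motion '[[[-0.476,-0.214,0.023],-0.27],[[-0.476,-0.214,0.023],-0.27],[[-0.476,-0.214,0.023],-0.27],[[-0.476,-0.214,0.023],-0.27],[[-0.476,-0.214,0.023],-0.27],[[-0.476,-0.214,0.023],-0.27],[[-0.476,-0.214,0.023],-0.27],[[-0.476,-0.214,0.023],-0.27],[[-0.476,-0.214,0.023],-0.27],[[-0.476,-0.214,0.023],-0.27],[[-0.476,-0.214,0.023],-0.27]]' --fingers 1

```text
t: 3.08
eef_pos: [558.3, 288.4, 199.6]
tcp_rot: [-0.016, 1.0, 0.001, -0.001]
ft_force: [-0.8, 0.5, -0.6]
width: 88.2
gripper_force: 0.0
```

```bash
python3 - <<'E'
from h import *
p,d,k=snap("wrist","w1"); w=cloud(d,k)
for r in manip.regions_of("lifter","wrist")[:2]:
    q=w[r["pixels"]]; q=q[q[:,2]>5]; b=cv2.minAreaRect(q[:,:2].astype(np.float32))
    print(r["confidence"],len(q),np.round(b[0],1),np.round(b[1],1),b[2],np.percentile(q[:,2],[5,50,95]))
    for lo,hi in [(500,530),(530,560),(560,590),(595,625),(625,655),(655,690)]:
        s=q[(q[:,0]>lo)&(q[:,0]<hi)]
        if len(s)>5: print(lo,len(s),"ymid %.1f w %.1f ztop %.1f xmax %.1f xmin %.1f"%((s[:,1].max()+s[:,1].min())/2,np.ptp(s[:,1]),np.percentile(s[:,2],80),s[:,0].max(),s[:,0].min()))
for l in ["lifter","lifter_tip"]: print(l,[(r["position"],r["confidence"]) for r in manip.pinpoint(l,"wrist")][:2], [plane(r["position"],k,10 if "tip" in l else 0) for r in manip.pinpoint(l,"wrist")][:1])
togo([560,286,60],np.pi/2+0.03)
E
```

```text
0.92 2881 [591.9 287.1] [185.5  19.2] 2.173680305480957 [10.6 18.8 20.6]
500 661 ymid 284.5 w 19.5 ztop 20.2 xmax 529.7 xmin 500.0
530 612 ymid 285.4 w 20.1 ztop 20.3 xmax 559.9 xmin 530.1
560 567 ymid 286.8 w 19.4 ztop 20.2 xmax 590.0 xmin 560.1
595 341 ymid 287.1 w 15.2 ztop 12.4 xmax 625.0 xmin 595.1
625 323 ymid 288.5 w 14.5 ztop 11.8 xmax 655.0 xmin 625.0
655 290 ymid 289.4 w 12.7 ztop 11.9 xmax 684.4 xmin 655.1
lifter [([273.9, 164.5], 0.74)] [array([546.2, 286. ,   0. ])]
lifter_tip [([271.6, 295.2], 0.93)] [array([690.2, 287.8,  10. ])]
at [559.3 287.2 199.8] yaw_y 1.6027 -> shift [-0.0007, -0.0013, 0.1398] turn 0.0019 t 3.38 j7 1.10
```

Call:
move_arm --motion '[[[-0.0057,-0.0012,0.06],0],[[-0.0057,-0.0012,0.12],0],[[-0.0057,-0.0012,0.165],0],[[-0.0057,-0.0012,0.185],0],[[-0.0057,-0.0012,0.1955],0],[[-0.0057,-0.0012,0.1955],0],[[-0.0057,-0.0012,0.1955],0]]'

```text
t: 4.25
eef_pos: [566.8, 285.8, 5.8]
tcp_rot: [-0.015, 1.0, 0.001, 0.001]
ft_force: [0.3, -0.5, 0.5]
width: 87.8
gripper_force: 0.0
```

Call:
move_arm --motion '[[[0,0,0],0],[[0,0,0],0],[[0,0,0],0],[[0,0,0],0],[[0,0,0],0],[[0,0,0],0],[[0,0,0],0],[[0,0,0],0]]' --fingers 0 --newtons 55

```text
t: 5.25
eef_pos: [565.7, 285.2, 4.1]
tcp_rot: [-0.015, 1.0, 0.0, -0.0]
ft_force: [-0.1, -0.5, -0.0]
width: 19.6
gripper_force: 55.0
```

Call:
move_arm --motion '[[[0,0,-0.05],0],[[0.06,-0.03,-0.1],0.09],[[0.1,-0.09,-0.15],0.2],[[0.12,-0.15,-0.15],0.27],[[0.12,-0.21,-0.15],0.27],[[0.12,-0.27,-0.15],0.27],[[0.12,-0.27,-0.15],0.27],[[0.12,-0.27,-0.15],0.27]]'

```text
t: 6.25
eef_pos: [453.7, 9.1, 154.5]
tcp_rot: [0.122, 0.993, -0.0, 0.0]
ft_force: [0.5, 1.1, -0.6]
width: 19.5
gripper_force: 55.0
```

```bash
python3 - <<'E'
from h import *
p,d,k=snap("wrist","w2"); togo([440,30,160],None)
C={"wrist":cloud(d,k)}
for c in ["top","scene"]: C[c]=cloud(np.load(f"pics/{c}0.npz")["d"],manip.calibration(c))
for c,w in C.items():
    q=w[(abs(w[...,0]-610)<110)&(abs(w[...,1]+20)<110)&(w[...,2]>5)&(w[...,2]<110)]
    h=q[(q[:,2]>86)&(q[:,2]<96)]
    if len(h)<50: print(c,len(h)); continue
    b=cv2.minAreaRect(h[:,:2].astype(np.float32)); print(c,"hood top",len(h),np.round(b[0],1),np.round(b[1],1),round(b[2],2),"z",np.median(h[:,2]))
    for lo,hi in [(47,60),(30,42)]:
        s=q[(q[:,2]>lo)&(q[:,2]<hi)]; s=s[s[:,0]<590]
        if len(s)>5:
            b=cv2.minAreaRect(s[:,:2].astype(np.float32)); print("  z",lo,hi,len(s),np.round(b[0],1),np.round(b[1],1),round(b[2],1),np.median(s[:,2]))
for l in ["hood_tab","lifter_tip","hood_hinge","groove"]: print(l,[(np.round(r["position"]),r["confidence"]) for r in manip.pinpoint(l,"wrist")][:2])
E
```

```text
at [453.9  11.  154.3] yaw_y 1.3287 -> shift [0.018, 0.0151, -0.0057] turn 0.0000 t 6.30 j7 1.28
wrist hood top 1534 [600.7 -27.5] [59.  36.8] 75.98 z 89.8118665558294
  z 47 60 140 [561.4 -15.5] [17.8 42.9] 9.4 54.24749235913315
  z 30 42 128 [558.2   5.3] [85.5 13.1] 82.8 35.061656736422876
top hood top 1354 [613.8 -22.7] [ 96.  108.2] 74.05 z 90.87289297165962
  z 47 60 165 [563.7 -14.7] [ 48.3 114.7] 0.1 54.40908556226018
  z 30 42 173 [556.2  -6.2] [109.3  19.9] 73.8 35.908989114985125
scene hood top 1292 [615.8 -23.3] [ 99.6 107.1] 73.84 z 90.58339914073642
  z 47 60 91 [562.4  10.8] [80.4 19.9] 58.0 53.6190435417577
  z 30 42 96 [555.2  -3.7] [111.   24.5] 64.6 35.8077328808148
hood_tab [(array([287., 318.]), 0.88)]
lifter_tip []
hood_hinge []
groove []
```

View pics/w2.png

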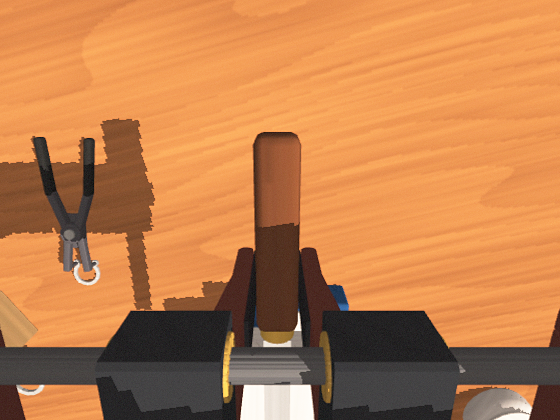

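```bash
python3 - <<'E'
from h import *
togo([409.2,36.1,37],1.291)
E
```

```text
at [454.  13. 154.] yaw_y 1.3331 -> shift [0.0489, 0.0119, 0.117] turn 0.0421 t 6.50 j7 1.28
```

Call:
move_arm --motion '[[[0.04,0.01,0.0],0.04],[[0.05,0.0134,0.04],0.042],[[0.05,0.0134,0.09],0.042],[[0.05,0.0134,0.117],0.042],[[0.05,0.0134,0.117],0.042],[[0.05,0.0134,0.117],0.042],[[0.05,0.0134,0.117],0.042],[[0.05,0.0134,0.117],0.042]]'

```text
t: 7.5
eef_pos: [409.2, 36.8, 38.0]
tcp_rot: [0.14, 0.99, 0.0, 0.001]
ft_force: [-0.1, -0.2, -1.2]
width: 19.5
gripper_force: 55.0
```

```bash
python3 - <<'E'
from h import *
togo([409.2,36.1,37],1.291)
o=np.array([610.5,-21.8]); u=np.array([np.cos(-.28),np.sin(-.28)]); v=np.array([-u[1],u[0]])
for c in ["top","scene"]:
    p,d,k=snap(c,c+"1"); w=cloud(d,k); m=(np.hypot(w[...,0]-510,w[...,1]-8)<40)&(w[...,2]>30)
    q=w[m]; l=(q[:,:2]-o)@np.c_[u,v]; s=(abs(l[:,1])<25)&(l[:,0]<-70)&(l[:,0]>-125); print(c,s.sum(),"tip x_h %.1f"%np.percentile(l[s,0],98),"y_h",np.percentile(l[s,1],[5,50,95]),"z",np.percentile(q[s,2],[5,50,90]))
    t=np.r_[o-90*u,43]; print(proj(t,k)); print([(np.round(r["position"],1),r["confidence"]) for r in manip.pinpoint("lifter_tip",c)][:2])
    for zz in [(86,96)]:
        h=w[(abs(w[...,0]-610)<90)&(abs(w[...,1]+20)<90)&(w[...,2]>86)&(w[...,2]<96)]; b=cv2.minAreaRect(h[:,:2].astype(np.float32)); print(b)
p=cv2.imread("pics/scene1.png"); cv2.imwrite("pics/s1c.png",cv2.resize(p[150:270,180:340],None,fx=5,fy=5,interpolation=cv2.INTER_CUBIC))
E
```

```text
at [409.2  36.8  38. ] yaw_y 1.2891 -> shift [-0.0002, -0.0007, 0.001] turn -0.0019 t 7.50 j7 1.24
top 8 tip x_h -91.6 y_h [-3.4  2.5  6.7] z [44.  47.5 48.6]
[280.7 204.8]
[]
((613.7340087890625, -22.752525329589844), (96.17033386230469, 107.92527770996094), 74.21082305908203)
scene 65 tip x_h -90.7 y_h [-7.6  0.5  7.8] z [41.2 45.2 48.3]
[276.2 206.7]
[(array([275.5, 206.6]), 0.64)]
((616.0528564453125, -23.292823791503906), (99.5352554321289, 106.69772338867188), 74.41866302490234)
```

View pics/s1c.png

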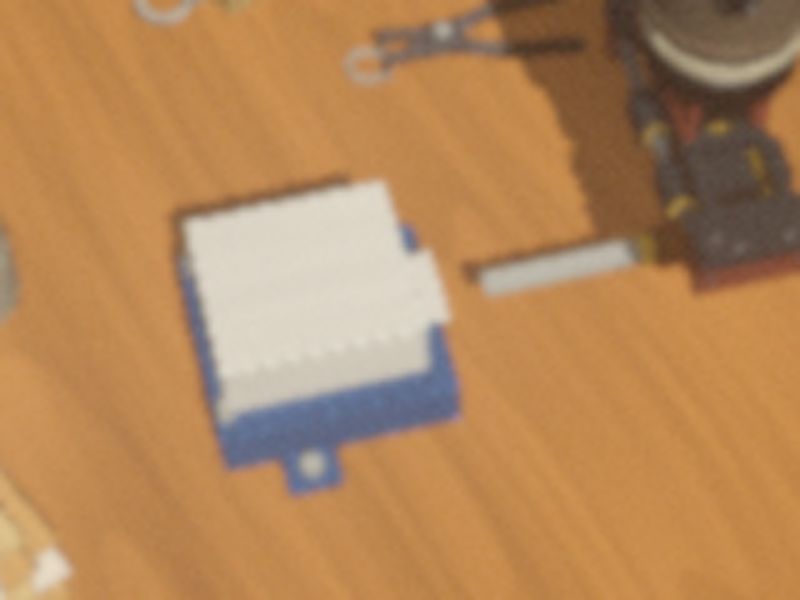

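Call:
move_arm --motion '[[[-0.012,0,0],0],[[-0.024,0,0],0],[[-0.0335,0,0],0],[[-0.0335,0,0],0],[[-0.0335,0,0],0],[[-0.0335,0,0],0]]'

```text
t: 8.45
eef_pos: [440.3, 27.3, 37.1]
tcp_rot: [0.14, 0.99, -0.0, -0.0]
ft_force: [-0.6, 0.3, -1.7]
width: 19.4
gripper_force: 55.0
```

Call:
move_arm --motion '[[[0,0,-0.0055],0],[[-0.0006,0,-0.0169],0],[[-0.0023,0,-0.0281],0],[[-0.0051,0,-0.0392],0],[[-0.009,0,-0.0499],0],[[-0.014,0,-0.0602],0],[[-0.0199,0,-0.0699],0],[[-0.0268,0,-0.0789],0],[[-0.0346,0,-0.0873],0],[[-0.0431,0,-0.0948],0],[[-0.0524,0,-0.1014],0],[[-0.0623,0,-0.1071],0],[[-0.0727,0,-0.1118],0],[[-0.0835,0,-0.1153],0],[[-0.0835,0,-0.1153],0],[[-0.0835,0,-0.1153],0]]'

```text
t: 10.45
eef_pos: [520.8, 3.9, 152.2]
tcp_rot: [0.141, 0.99, -0.0, -0.0]
ft_force: [0.3, -0.4, -0.3]
width: 19.5
gripper_force: 55.0
```

```bash
cat > hood.py <<'E'
from h import *
import sys
o=np.array([610.5,-21.8]); u=np.array([np.cos(-.28),np.sin(-.28)]); v=np.array([-u[1],u[0]])
for c in ["top","scene"]:
    p,d,k=snap(c,c+sys.argv[1]); w=cloud(d,k); l=(w[...,:2]-o)@np.c_[u,v]
    m=(abs(l[...,1])<46)&(l[...,0]>-10)&(l[...,0]<140)&(w[...,2]>60)
    sat=cv2.cvtColor(p,cv2.COLOR_RGB2HSV)[...,1]; m&=(sat<70)&(p.max(-1)>110)
    print(c,m.sum())
    for lo in range(60,190,10):
        s=m&(w[...,2]>=lo)&(w[...,2]<lo+10)
        if s.sum()>3: print("  z",lo,"x_h %.1f..%.1f"%tuple(np.percentile(l[s,0],[3,97])),"y %.0f..%.0f"%tuple(np.percentile(l[s,1],[3,97])),s.sum())
E
python3 hood.py 2
```

```text
top 22
  z 150 x_h 47.0..66.0 y -46..-39 6
  z 160 x_h 54.5..67.6 y -46..-35 16
scene 1086
  z 60 x_h -4.7..96.9 y -41..46 42
  z 70 x_h -9.0..95.2 y -36..46 103
  z 80 x_h -5.9..92.7 y -35..46 55
  z 90 x_h 50.2..90.2 y -41..46 35
  z 100 x_h 55.2..87.5 y -38..46 46
  z 110 x_h 50.4..84.4 y -38..46 36
  z 120 x_h 55.5..82.1 y -42..45 36
  z 130 x_h 42.5..78.9 y -43..45 38
  z 140 x_h 33.1..76.7 y -40..46 41
  z 150 x_h -2.7..72.9 y -43..43 342
  z 160 x_h 1.5..70.4 y -42..43 288
  z 170 x_h 26.7..30.9 y -19..22 24
```

Call:
move_arm --motion '[[[-0.0111,0,-0.0025],0],[[-0.0224,0,-0.0039],0],[[-0.0304,0,-0.0042],0],[[-0.0304,0,-0.0042],0],[[-0.0304,0,-0.0042],0],[[-0.0304,0,-0.0042],0]]'

```text
t: 11.3
eef_pos: [550.0, -4.4, 156.6]
tcp_rot: [0.14, 0.99, 0.0, -0.0]
ft_force: [-0.0, -0.4, -1.0]
width: 19.6
gripper_force: 55.0
```

```bash
python3 hood.py 3
```

```text
top 0
scene 799
  z 60 x_h -4.6..93.8 y 6..46 17
  z 70 x_h -9.1..87.0 y -11..46 79
  z 80 x_h -6.5..93.6 y -1..46 21
  z 90 x_h 59.9..89.8 y 45..46 6
  z 100 x_h 71.2..89.6 y 46..46 5
  z 120 x_h 64.5..71.5 y 45..46 4
  z 130 x_h 61.8..90.6 y 44..46 6
  z 140 x_h 69.6..93.7 y 45..46 6
  z 150 x_h 62.6..97.6 y -43..44 440
  z 160 x_h -7.1..94.4 y -30..30 185
  z 170 x_h 59.2..62.7 y -19..22 27
```

Call:
move_arm --motion '[[[0.02,0,0],0],[[0.06,0,0],0],[[0.11,0,0],0],[[0.13,0.04,0],-0.08],[[0.11,0.09,0],-0.2],[[0.095,0.14,0],-0.313],[[0.08,0.19,0],-0.313],[[0.07,0.24,0.03],-0.313],[[0.065,0.283,0.07],-0.313],[[0.065,0.283,0.11],-0.313],[[0.065,0.283,0.135],-0.313],[[0.065,0.283,0.145],-0.313],[[0.065,0.283,0.145],-0.313],[[0.065,0.283,0.145],-0.313]]'

```text
t: 13.15
eef_pos: [567.3, 285.9, 13.1]
tcp_rot: [-0.016, 1.0, 0.001, 0.001]
ft_force: [0.1, 0.6, -1.0]
width: 19.8
gripper_force: 55.0
```

```bash
python3 - <<'E'
from h import *
togo([565.7,285.2,4.3],1.6027); o=manip.get_obs(); print(o["ft_force"])
E
```

```text
at [567.3 285.9  13.1] yaw_y 1.6019 -> shift [0.0016, -0.0006, 0.0088] turn -0.0008 t 13.15 j7 1.15
[ 0.1  0.6 -1. ]
```

Call:
move_arm --motion '[[[0,0,0.004],0],[[0,0,0.0075],0],[[0,0,0.0075],0],[[0,0,0.0075],0]]'

```text
t: 13.65
eef_pos: [566.4, 285.5, 4.1]
tcp_rot: [-0.016, 1.0, -0.0, -0.0]
ft_force: [1.3, 0.4, -1.9]
width: 19.8
gripper_force: 55.0
```

Call:
move_arm --motion '[[[0,0,0],0],[[0,0,0],0],[[0,0,0],0],[[0,0,0],0],[[0,0,-0.03],0],[[0,0,-0.09],0],[[0,0,-0.15],0],[[0,0,-0.18],0]]' --fingers 1

```text
t: 14.65
eef_pos: [567.6, 286.0, 188.1]
tcp_rot: [-0.016, 1.0, 0.001, 0.002]
ft_force: [-0.2, -0.2, 0.3]
width: 87.8
gripper_force: 0.0
```

```bash
python3 - <<'E'
from h import *
C={c:cloud(np.load(f"pics/{c}0.npz")["d"],manip.calibration(c)) for c in ["top","scene"]}
for c,w in C.items():
    q=w[(abs(w[...,0]-510)<110)&(abs(w[...,1]+300)<70)&(w[...,2]>5)]
    for lo,hi in [(25,36),(36,42),(45,53),(53,64)]:
        s=q[(q[:,2]>lo)&(q[:,2]<hi)]; b=cv2.minAreaRect(s[:,:2].astype(np.float32)); print(c,lo,hi,len(s),s.mean(0),np.round(b[0],1),np.round(b[1],1),round(b[2],1))
togo([400,-290,230],None)
E
```

```text
top 25 36 76 [ 556.4 -275.4   30.1] [ 543.3 -287.6] [104.6  49.4] 15.5
top 36 42 126 [ 518.3 -292.3   39.8] [ 482.6 -303.1] [132.2  51.5] 12.8
top 45 53 172 [ 503.7 -295.4   49.9] [ 487.4 -304.4] [163.1  63.9] 14.3
top 53 64 332 [ 476.8 -304.4   56.2] [ 485.8 -299.2] [162.   64.4] 18.5
scene 25 36 92 [ 551.9 -275.    29.7] [ 543.9 -283.1] [101.6  38.8] 11.9
scene 36 42 92 [ 521.3 -287.4   39.5] [ 498.9 -300.4] [142.7  52.4] 15.4
scene 45 53 187 [ 496.  -296.1   49.5] [ 487.5 -300.4] [163.4  65.3] 17.6
scene 53 64 217 [ 482.5 -302.5   56.2] [ 487.7 -297.8] [168.9  66.4] 19.0
at [567.6 286.  188.1] yaw_y 1.6018 -> shift [0.1852, -0.5704, -0.044] turn 0.0000 t 14.65 j7 1.12
```

Call:
move_arm --motion '[[[0.156,-0.5965,-0.042],-0.249],[[0.156,-0.5965,-0.042],-0.249],[[0.156,-0.5965,-0.042],-0.249],[[0.156,-0.5965,-0.042],-0.249],[[0.156,-0.5965,-0.042],-0.249],[[0.156,-0.5965,-0.042],-0.249],[[0.156,-0.5965,-0.042],-0.249],[[0.156,-0.5965,-0.042],-0.249],[[0.156,-0.5965,-0.042],-0.249],[[0.156,-0.5965,-0.042],-0.249],[[0.156,-0.5965,-0.042],-0.249],[[0.156,-0.5965,-0.042],-0.249],[[0.156,-0.5965,-0.042],-0.249],[[0.156,-0.5965,-0.042],-0.249]]'

```text
t: 16.4
eef_pos: [429.7, -314.3, 226.1]
tcp_rot: [-0.141, 0.99, 0.0, 0.0]
ft_force: [-0.0, 0.6, -0.5]
width: 87.7
gripper_force: 0.0
```

```bash
python3 - <<'E'
from h import *
p,d,k=snap("wrist","w3"); w=cloud(d,k); togo([433,-315,30],1.85)
for l,z in [("pliers",40),("handles",49),("ring",27.5),("stand",0)]:
    print(l,[(np.round(r["position"]).tolist(),round(r["confidence"],2),plane(r["position"],k,z)) for r in manip.pinpoint(l,"wrist")][:3])
for r in manip.regions_of("pliers","wrist")[:2]:
    q=w[r["pixels"]]; q=q[q[:,2]>12]; 
    e=np.array([np.cos(.28),np.sin(.28)]); f=np.array([-e[1],e[0]]); l=(q[:,:2]-[512,-292])@np.c_[e,f]
    print(r["confidence"],len(q))
    for lo in range(-130,90,10):
        s=(l[:,0]>=lo)&(l[:,0]<lo+10)
        if s.sum()>8: print(lo,s.sum(),"y %.1f..%.1f mid %.1f z %.1f..%.1f"%(l[s,1].min(),l[s,1].max(),(l[s,1].min()+l[s,1].max())/2,*np.percentile(q[s,2],[5,95])))
cv2.imwrite("pics/w3c.png",cv2.resize(p[:,:,::-1],None,fx=1.3,fy=1.3))
E
```

```text
at [ 429.6 -314.6  226.1] yaw_y 1.8529 -> shift [-0.0031, -0.0014, 0.1961] turn 0.0029 t 16.45 j7 2.51
pliers [([271.0, 265.0], 0.71, array([ 520.8, -293.9,   40. ])), ([387.0, 219.0], 0.62, array([ 439. , -194.3,   40. ]))]
handles [([425.0, 173.0], 0.89, array([ 382.3, -180.3,   49. ]))]
ring [([272.0, 305.0], 0.93, array([ 576.1, -277. ,   27.5])), ([364.0, 252.0], 0.73, array([ 484.1, -198.7,   27.5]))]
stand [([271.0, 250.0], 0.65, array([ 522.2, -293.5,    0. ]))]
0.81 465
0.61 1202
-100 25 y 140.6..147.6 mid 144.1 z 12.1..13.9
-90 57 y 135.6..184.6 mid 160.1 z 12.2..14.4
-80 92 y 129.9..181.7 mid 155.8 z 12.1..15.2
-70 123 y 127.7..176.7 mid 152.2 z 12.3..14.8
-60 135 y 126.0..167.7 mid 146.9 z 12.8..15.9
-50 162 y 123.8..160.6 mid 142.2 z 12.8..16.9
-40 218 y 117.7..147.9 mid 132.8 z 13.7..21.5
-30 153 y 110.5..137.3 mid 123.9 z 13.8..21.4
-20 139 y 102.1..131.1 mid 116.6 z 13.5..19.1
-10 94 y 99.9..127.4 mid 113.7 z 13.7..19.6
```

View pics/w3c.png

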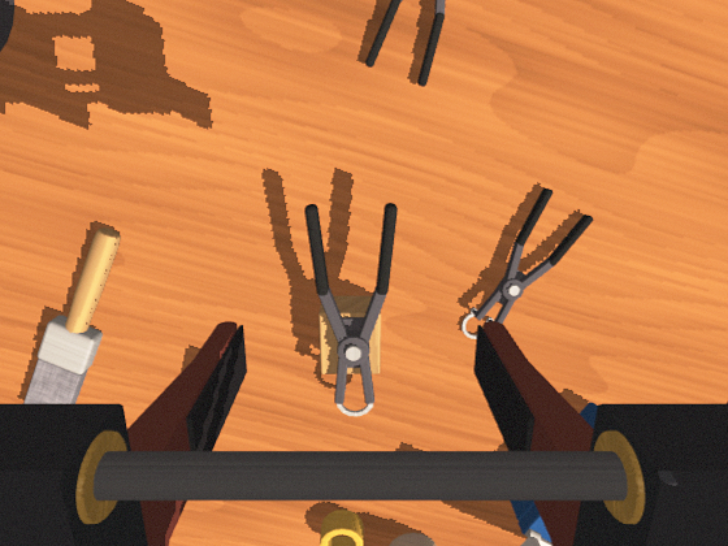

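```bash
python3 - <<'E'
from h import *
z=np.load("pics/w3.npz"); d=z["d"]; k={a:z[a] for a in ["mtx","R","t"]}; w=cloud(d,k); p=z["p"]
P=np.array([429.6,-314.6]); yy=1.8529; ty=np.array([np.cos(yy),np.sin(yy)]); fx=np.array([ty[1],-ty[0]])
L=np.dstack([(w[...,:2]-P)@fx,(w[...,:2]-P)@ty,w[...,2]])
v,u=np.mgrid[:420,:560]; m=(u>190)&(u<340)&(v<325)&(L[...,2]>20)&(abs(L[...,1])<45)
for lo in range(-50,175,8):
    s=m&(L[...,0]>=lo)&(L[...,0]<lo+8)&(L[...,2]>(44 if lo<115 else 22))
    if s.sum()>8:
        y=L[s][:,1]; print(lo,s.sum(),"y %.1f..%.1f mid %.1f z %.1f..%.1f"%(y.min(),y.max(),(y.min()+y.max())/2,*np.percentile(L[s][:,2],[5,95])))
for n,uv,h in [("pivot top",(271.5,271),60),("ring gap far",(273,317),29),("hL",(239,160),56),("hR",(300,160),56)]:
    X=plane(uv,k,h); print(n,(X[:2]-P)@np.c_[fx,ty],w[int(uv[1]),int(uv[0])])
E
```

```text
-26 135 y -38.6..27.3 mid -5.6 z 45.7..56.3
-18 182 y -38.9..26.6 mid -6.2 z 50.5..56.5
-10 167 y -37.4..25.9 mid -5.8 z 50.5..56.7
-2 168 y -36.6..25.1 mid -5.7 z 51.3..56.6
6 169 y -36.1..24.3 mid -5.9 z 51.3..56.6
14 158 y -35.3..23.5 mid -5.9 z 49.8..56.7
22 164 y -34.4..23.6 mid -5.4 z 51.5..56.8
30 144 y -33.0..22.7 mid -5.1 z 50.4..56.7
38 155 y -32.2..21.9 mid -5.1 z 48.3..56.5
46 166 y -30.4..20.0 mid -5.2 z 47.6..54.9
54 164 y -27.6..17.2 mid -5.2 z 48.2..54.7
62 157 y -24.7..14.3 mid -5.2 z 47.7..54.9
70 165 y -21.8..11.4 mid -5.2 z 46.5..54.8
78 245 y -18.0..9.4 mid -4.3 z 47.6..57.7
86 191 y -17.1..7.5 mid -4.8 z 55.4..60.6
94 129 y -16.4..7.6 mid -4.4 z 51.6..59.9
102 102 y -17.6..8.7 mid -4.4 z 50.4..56.4
110 104 y -17.7..9.7 mid -4.0 z 50.3..53.0
118 176 y -32.4..16.5 mid -7.9 z 38.8..52.6
126 97 y -20.2..10.9 mid -4.6 z 49.9..52.6
134 98 y -20.2..12.1 mid -4.0 z 50.3..52.8
158 83 y -19.3..11.6 mid -3.8 z 26.6..30.0
166 42 y -12.5..7.1 mid -2.7 z 27.4..29.4
pivot top [90.2 -4.3] [ 516.9 -294.2   61.4]
ring gap far [165.8  -3.3] [ 590.3 -271.5   28.3]
hL [-21.8 -33.7] [ 418.5 -353.1   53.9]
hR [-21.7  22.5] [ 402.6 -298.9   55.1]
```

Call:
move_arm --motion '[[[-0.0085,-0.0057,0.05],-0.012],[[-0.0085,-0.0057,0.1],-0.012],[[-0.0085,-0.0057,0.145],-0.012],[[-0.0085,-0.0057,0.175],-0.012],[[-0.0085,-0.0057,0.196],-0.012],[[-0.0085,-0.0057,0.196],-0.012],[[-0.0085,-0.0057,0.196],-0.012]]'

```text
t: 17.58
eef_pos: [439.3, -319.1, 30.9]
tcp_rot: [-0.146, 0.989, -0.0, 0.0]
ft_force: [-0.6, -0.2, 0.9]
width: 87.7
gripper_force: 0.0
```

```bash
python3 - <<'E'
from h import *
P=np.array([429.6,-314.6]); yy=1.8529; ty=np.array([np.cos(yy),np.sin(yy)]); fx=np.array([ty[1],-ty[0]])
togo(np.r_[P+8.5*fx-5.7*ty,30],yy+.012); print(manip.get_obs()["ft_force"])
E
```

```text
at [ 439.3 -319.1   30.9] yaw_y 1.8629 -> shift [-0.0005, 0.0013, 0.0009] turn -0.0020 t 17.57 j7 2.64
[-0.6 -0.2  0.9]
```

Call:
move_arm --motion '[[[0,0,0],0],[[0,0,0],0],[[0,0,0],0],[[0,0,0],0],[[0,0,0],0],[[0,0,0],0],[[0,0,0],0],[[0,0,0],0]]' --fingers 0 --newtons 58

```text
t: 18.58
eef_pos: [438.8, -318.8, 30.1]
tcp_rot: [-0.146, 0.989, 0.0, -0.0]
ft_force: [-1.7, -0.3, 2.3]
width: 39.4
gripper_force: 58.0
```

Call:
move_arm --motion '[[[0,0,-0.02],0],[[0,0,-0.06],0],[[0,0,-0.12],0],[[0,0,-0.12],0],[[0,0,-0.12],0]]'

```text
t: 19.2
eef_pos: [438.9, -318.0, 149.5]
tcp_rot: [-0.146, 0.989, 0.0, 0.0]
ft_force: [0.1, -0.4, -2.1]
width: 39.1
gripper_force: 58.0
```

```bash
cat > ring.py <<'E'
from h import *
import sys
p,d,k=snap("wrist",sys.argv[1]); w=cloud(d,k); o=manip.get_obs(); R=Ro.from_quat(o["tcp_rot"]).as_matrix()
L=(w-o["eef_pos"])@R; v,u=np.mgrid[:420,:560]
m=(abs(L[...,1])<35)&(L[...,0]<-100)&(L[...,0]>-190)&(L[...,2]>-40)&(L[...,2]<12)
for l in ["ring","pliers"]: print(l,[(np.round(r["position"]).tolist(),round(r["confidence"],2)) for r in manip.pinpoint(l,"wrist")][:3])
print(np.array(o["eef_pos"]),o["width"],o["ft_force"])
for lo in range(-190,60,10):
    s=(abs(L[...,1])<38)&(L[...,2]>-40)&(L[...,2]<12)&(L[...,0]>=lo)&(L[...,0]<lo+10)
    if s.sum()>8: y=L[s]; print(lo,s.sum(),"y %.1f..%.1f mid %.1f z %.1f %.1f"%(y[:,1].min(),y[:,1].max(),(y[:,1].min()+y[:,1].max())/2,*np.percentile(y[:,2],[10,90])))
cv2.imwrite(f"pics/{sys.argv[1]}c.png",cv2.resize(p[:,:,::-1],None,fx=1.3,fy=1.3))
E
python3 ring.py w4
```

```text
ring []
pliers [([419.0, 242.0], 0.56)]
[ 438.4 -317.8  148.8] 39.234981871681775 [-0.4  0.1 -1.6]
-80 429 y -12.1..13.3 mid 0.6 z -23.6 -12.6
-70 971 y -14.4..15.4 mid 0.5 z -24.1 -11.9
-60 674 y -16.4..17.5 mid 0.6 z -24.3 -22.1
-50 12 y -12.0..16.5 mid 2.2 z -24.5 -23.9
-30 551 y -20.6..21.1 mid 0.3 z -26.2 -22.8
-20 807 y -20.0..20.8 mid 0.4 z -26.2 -23.4
-10 1052 y -19.7..20.1 mid 0.2 z -33.3 -23.8
0 1361 y -22.0..27.0 mid 2.5 z -35.0 -23.2
10 2486 y -30.0..30.3 mid 0.1 z -36.1 -11.0
20 1182 y -19.7..19.7 mid 0.0 z -26.1 -20.2
30 170 y -17.8..17.9 mid 0.0 z -23.6 -15.9
```

View pics/w4c.png

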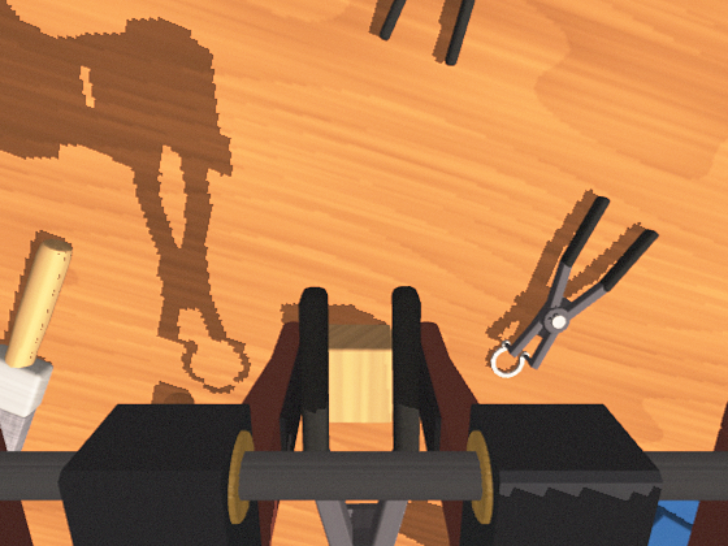

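```bash
python3 - <<'E'
from h import *
o=np.array([610.5,-21.8])
for c in ["top","scene"]:
    p,d,k=snap(c,c+"4"); w=cloud(d,k)
    pj=proj([*o,78],k); print(c,"expected head",pj)
    q=w[(np.hypot(w[...,0]-o[0],w[...,1]-o[1])<26)&(w[...,2]>72)&(w[...,2]<86)]
    if len(q)>5: print(len(q),q.mean(0),np.ptp(q,axis=0),cv2.minEnclosingCircle(q[:,:2].astype(np.float32)))
    print([(np.round(r["position"],1),r["confidence"],plane(r["position"],k,61)) for r in manip.pinpoint("groove",c)][:2])
    print([(np.round(r["position"],1),r["confidence"]) for r in manip.pinpoint("ring",c)][:4])
    x,y=int(pj[0]),int(pj[1]); cv2.imwrite(f"pics/{c}4c.png",cv2.resize(p[y-35:y+35,x-45:x+45,::-1],None,fx=8,fy=8,interpolation=cv2.INTER_CUBIC)[:, :])
a=cv2.imread("pics/top4c.png"); b=cv2.imread("pics/scene4c.png"); cv2.imwrite("pics/both4.png",cv2.resize(np.hstack([a,b]),(800,311)))
E
```

```text
top expected head [288.8 171.1]
82 [609.2 -21.3  78.3] [27.  25.  11.5] ((609.5125732421875, -21.870941162109375), 13.94808292388916)
[(array([290.5, 173.9]), 0.8, array([607. , -26.4,  61. ]))]
[(array([389. , 173.6]), 0.85), (array([346.5, 216.6]), 0.49), (array([361.1, 132.9]), 0.25)]
scene expected head [242.8 206.8]
82 [612.  -20.6  78.3] [25.4 30.3 11.1] ((610.4944458007812, -20.839248657226562), 15.291308403015137)
[(array([239.2, 209.2]), 0.55, array([618. , -30.2,  61. ]))]
[(array([316.5, 101.3]), 0.62), (array([255.8, 160.2]), 0.6)]
```

View pics/both4.png

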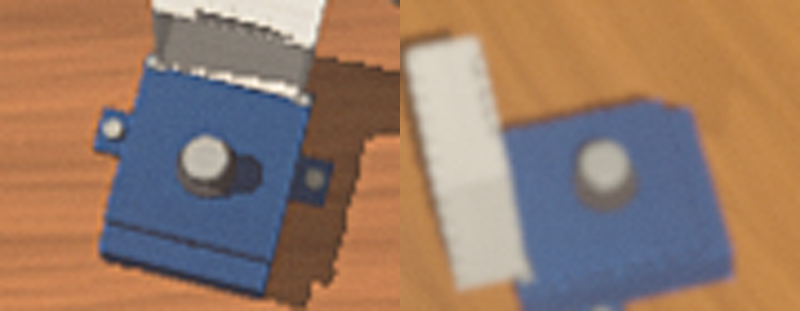

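Call:
move_arm --motion '[[[-0.02,0.05,0],0.12],[[-0.045,0.105,0],0.28],[[-0.07,0.16,0],0.44],[[-0.09,0.215,0],0.574],[[-0.11,0.27,0],0.574],[[-0.129,0.312,0],0.574],[[-0.129,0.312,0.02],0.574],[[-0.129,0.312,0.04],0.574],[[-0.129,0.312,0.042],0.574],[[-0.129,0.312,0.042],0.574],[[-0.129,0.312,0.042],0.574],[[-0.129,0.312,0.042],0.574]]'

```text
t: 21.15
eef_pos: [472.9, 17.1, 108.7]
tcp_rot: [0.141, 0.99, 0.0, 0.001]
ft_force: [0.2, 0.2, -2.6]
width: 38.9
gripper_force: 58.0
```

```bash
cat > rel.py <<'E'
from h import *
import sys
n=sys.argv[1]; zr=float(sys.argv[2])   # expected ring z
s=manip.get_obs(); R=Ro.from_quat(s["tcp_rot"]).as_matrix(); T=np.array(s["eef_pos"]); print("TCP",T,"yaw_y %.4f"%np.arctan2(R[1,1],R[0,1]),"w %.1f"%s["width"],s["ft_force"],"t",s["t"])
for c in ["top","scene"]:
    p,d,k=snap(c,c+n); w=cloud(d,k); L=(w-T)@R
    e=T+R@[-144,0.4,2.5]; e[2]=zr
    m=(np.hypot(w[...,0]-e[0],w[...,1]-e[1])<24)&(abs(w[...,2]-zr)<9)
    q=w[m]; print(c,"ring pts",len(q),"nominal",e)
    if len(q)>8:
        from scipy.optimize import least_squares
        f=least_squares(lambda a:np.hypot(q[:,0]-a[0],q[:,1]-a[1])-a[2],[*e[:2],16],loss="soft_l1"); print("  fit circle",f.x,"z",np.median(q[:,2]),"rms",np.sqrt(np.mean(f.fun**2)))
        # levelness
        g=np.c_[q[:,:2]-e[:2],np.ones(len(q))]; print("  plane",np.round(np.linalg.lstsq(g,q[:,2],rcond=None)[0],3))
    h=w[(np.hypot(w[...,0]-610,w[...,1]+21.3)<15)&(w[...,2]>75)&(w[...,2]<83)]; 
    if len(h)>8: print("  head",len(h),cv2.minEnclosingCircle(h[:,:2].astype(np.float32)),h.mean(0))
    x,y=proj(e,k).astype(int); cv2.imwrite(f"pics/{c}{n}c.png",cv2.resize(p[y-30:y+30,x-40:x+40,::-1],(400,300),interpolation=cv2.INTER_CUBIC))
cv2.imwrite(f"pics/both{n}.png",np.hstack([cv2.imread(f"pics/{c}{n}c.png") for c in ["top","scene"]]))
E
python3 rel.py 5 106
```

```text
TCP [472.9  17.1 108.7] yaw_y 1.2886 w 38.9 [ 0.2  0.2 -2.6] t 21.15
top ring pts 27 nominal [611.3 -22.6 106. ]
  fit circle [612.4 -22.   21.5] z 107.32042620442145 rms 1.1794396652866161
  plane [ -0.1   0.1 108.8]
scene ring pts 51 nominal [611.3 -22.6 106. ]
  fit circle [613.1 -21.8  21.3] z 106.72518605667773 rms 1.4846760596691588
  plane [  0.   -0.  106.9]
  head 47 ((612.7371215820312, -22.053455352783203), 14.120058059692383) [611.9 -22.7  78.2]
```

View pics/both5.png

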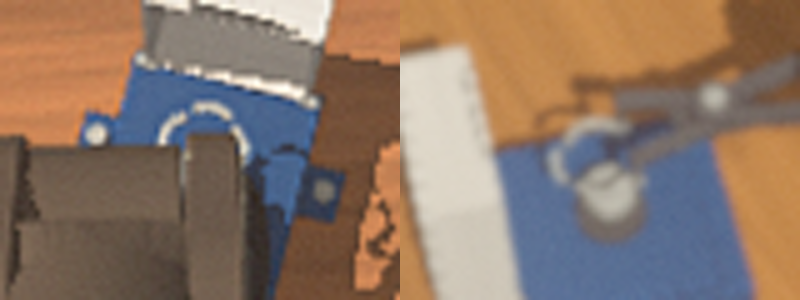

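The top view is partly hidden by the arm. I'll swing the pliers about the ring by -0.6 rad so both cameras see the ring and shaft clear of the gripper.

Call:
move_arm --motion '[[[-0.004,0.022,0],0.15],[[-0.009,0.043,0],0.3],[[-0.016,0.063,0],0.45],[[-0.023,0.082,0],0.598],[[-0.023,0.082,0],0.598],[[-0.023,0.082,0],0.598],[[-0.023,0.082,0],0.598],[[-0.023,0.082,0],0.598]]'

```text
t: 22.25
eef_pos: [517.2, 88.9, 108.3]
tcp_rot: [0.426, 0.905, 0.0, -0.0]
ft_force: [1.2, -0.4, -1.8]
width: 39.1
gripper_force: 58.0
```

```bash
python3 rel.py 6 106
```

```text
TCP [517.2  88.9 108.3] yaw_y 0.6909 w 39.1 [ 1.2 -0.4 -1.8] t 22.25
top ring pts 43 nominal [609.3 -21.8 106. ]
  fit circle [609.5 -22.5  21.6] z 106.60437424260024 rms 1.4521171831438195
  plane [  0.   -0.  106.5]
  head 61 ((609.5310668945312, -21.411727905273438), 13.755717277526855) [611.  -21.4  78.7]
scene ring pts 54 nominal [609.3 -21.8 106. ]
  fit circle [610.7 -22.3  21.2] z 106.64030166037185 rms 1.6833966790049162
  plane [ -0.    0.  106.7]
  head 39 ((611.7509155273438, -21.46578598022461), 13.803897857666016) [613.4 -20.9  78.1]
```

View pics/both6.png

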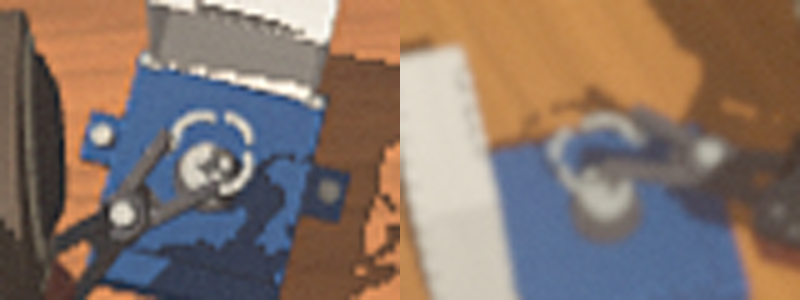

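```bash
cat > fit.py <<'E'
from h import *
import sys
from scipy.optimize import least_squares
n,zr,fw=sys.argv[1],float(sys.argv[2]),float(sys.argv[3])
f=np.array([np.cos(fw),np.sin(fw)])
def grid(p,k,c,z,R=32,s=0.5):
    a=np.arange(-R,R+s,s); X,Y=np.meshgrid(a,a); W=np.stack([c[0]+X,c[1]+Y,np.full_like(X,z)],-1); uv=proj(W,k).astype(np.float32)
    return X,Y,cv2.remap(p,uv[...,0],uv[...,1],cv2.INTER_CUBIC).astype(float)
c0=np.array([610.,-21.5])
for c in ["top","scene"]:
    k=manip.calibration(c)
    p4=np.load(f"pics/{c}4.npz")["p"]; X,Y,I=grid(p4,k,c0,78)
    B=I[...,0]   # red channel: bright head vs blue deck
    def cost(a,r,s):
        q=1/(1+np.exp((np.hypot(X-a[0],Y-a[1])-r)/s)); return q
    # head: best disc of r=14 by contrast inside vs annulus 14-18
    def score(a,I,rin,rout,w=None):
        r=np.hypot(X-a[0],Y-a[1]); ang=((X-a[0])*f[0]+(Y-a[1])*f[1])/np.maximum(r,1e-6)
        m=(r>rin)&(r<rout); 
        if w is not None: m&=ang>w
        return I[m].mean()
    ax=np.arange(-6,6.1,.5)
    S=[(score((x,y),B,0,13.5)-score((x,y),B,14.5,18),x,y) for x in ax for y in ax]; S.sort(reverse=True); hb=np.mean([t[1:] for t in S[:5]],0)
    p6=np.load(f"pics/{c}{n}.npz")["p"]; X,Y,I=grid(p6,k,c0,zr); B=I[...,0]
    best=[]
    for ri in [15.5,16.5,17.5,18.5,19.5]:
        S=[(score((x,y),B,ri,ri+4,-.3)-.5*score((x,y),B,ri-3,ri,-.3)-.5*score((x,y),B,ri+4,ri+7,-.3),x,y) for x in ax for y in ax]; S.sort(reverse=True); best.append((S[0][0],ri,np.mean([t[1:] for t in S[:5]],0)))
    b=max(best,key=lambda t:t[0]); print(c,"head",c0+hb,"ring",c0+b[2],"inner r",b[1],"ring-head",b[2]-hb)
E
python3 fit.py 6 106.9 -0.88
python3 - <<'E'
from h import *
for c in ["top","scene"]:
    z=np.load(f"pics/{c}6.npz"); w=cloud(z["d"],z); q=w[(abs(np.hypot(w[...,0]-610,w[...,1]+22)-19)<6)&(abs(w[...,2]-106)<8)]
    f=np.array([.637,-.771]); g=np.array([.771,.637]); e=q[:,:2]-[610,-22]; A=np.c_[e@f,e@g,np.ones(len(q))]
    from scipy.optimize import least_squares
    print(c,np.round(least_squares(lambda a:A@a-q[:,2],[0,0,106],loss="soft_l1").x,3),len(q))
E
```

```text
top head [611.  -21.5] ring [611.3 -23.9] inner r 19.5 ring-head [ 0.3 -2.4]
scene head [611.7 -21.9] ring [611.9 -23.3] inner r 19.5 ring-head [ 0.2 -1.4]
top [  0.    0.  106.6] 49
scene [ -0.   -0.  106.6] 65
```

```bash
cat > polar.py <<'E'
from h import *
import sys
n,zr,fw,cx,cy=sys.argv[1],*map(float,sys.argv[2:6])
for c in ["top","scene"]:
    k=manip.calibration(c); p=np.load(f"pics/{c}{n}.npz")["p"]; g=p.astype(np.float32)
    hsv=cv2.cvtColor(p,cv2.COLOR_RGB2HSV); F=np.float32(p[...,0])
    print(c)
    for a in range(-180,180,15):
        th=fw+np.radians(a); r=np.arange(10,30,1.); W=np.stack([cx+r*np.cos(th),cy+r*np.sin(th),np.full_like(r,zr)],-1); uv=proj(W,k).astype(np.float32)
        s=cv2.remap(F,uv[:,0],uv[:,1],cv2.INTER_CUBIC).ravel(); print("%5d"%a," ".join("%3d"%x for x in s))
E
python3 polar.py 6 106.9 -0.88 609.3 -21.8
```

```text
top
 -180 207 212 212 212 209 203 189 162 129 110 103 101  98  92  83  73  68  68  70  71
 -165 209 217 216 214 213 214 213 202 177 148 122 106 103 104 105 107 106 104 103 107
 -150 204 220 223 220 211 196 184 176 162 140 117  96  94 102 106 109 109 100  87  75
 -135 146 166 181 185 178 154 123  99  92  98 100  98  94  89  86  84  88  97  99  89
 -120 149 165 167 148 122 100  98 101  95  85  79  76  77  86 100 111 114 109 101  88
 -105 169 191 201 188 155 126 119 140 176 204 221 219 191 143  90  54  45  54  61  57
  -90 135 133 119 105 102 101  99 102 118 148 182 207 219 204 161 105  66  46  48  54
  -75 188 186 169 146 116  90  72  64  69  95 144 188 212 204 171 126  76  51  47  50
  -60 221 212 185 153 115  74  52  44  49  71 118 172 213 220 193 143  99  69  52  41
  -45 161 147 131 109  83  61  54  65  90 134 188 228 233 201 154 115  91  69  60  62
  -30 108  96  84  75  70  68  70  73  73  75  79  82  79  71  65  63  64  67  69  72
  -15  87  77  71  70  71  72  72  72  70  60  52  71 128 183 221 218 185 146 110  85
    0  77  70  69  72  74  74  73  73  70  59  51  60 100 155 20
[... 2337 characters left out ...]
 111 101  92
   60  99 102 105 108 108 106 105 108 113 121 132 145 156 162 163 157 147 131 115 105
   75 122 132 140 147 155 156 153 152 153 152 153 159 163 165 163 159 153 142 128 114
   90 124 132 141 148 151 155 158 159 160 165 169 174 178 180 180 180 179 177 172 166
  105 118 122 126 128 132 139 145 152 161 167 174 180 183 185 186 186 186 187 188 188
  120 119 120 121 122 124 127 128 131 136 139 143 149 154 159 166 171 175 180 184 186
  135 118 118 119 119 120 120 123 126 132 141 149 157 163 170 174 175 176 174 170 164
  150 118 120 121 122 122 123 123 123 124 127 128 127 124 119 114 110 105  98  95  96
  165 114 115 115 116 117 118 119 120 119 118 117 116 116 114 112 109 107 106 105 103
```

```bash
cat > model.py <<'E'
from h import *
import sys
n,zr,fw,hn=sys.argv[1],float(sys.argv[2]),float(sys.argv[3]),sys.argv[4]
from scipy.optimize import minimize
a=np.arange(-36,36.5,.75); X,Y=np.meshgrid(a,a); c0=np.array([610.5,-22.])
def rect(p,k,z):
    W=np.stack([c0[0]+X,c0[1]+Y,np.full_like(X,z)],-1); uv=proj(W,k).astype(np.float32); return cv2.remap(np.float32(p[...,0]),uv[...,0],uv[...,1],cv2.INTER_LINEAR)
def ringmask(x,y,D,w=4):
    f=np.array([np.cos(fw),np.sin(fw)]); g=np.array([-f[1],f[0]]); u=(X-x)*f[0]+(Y-y)*f[1]; v=(X-x)*g[0]+(Y-y)*g[1]
    M=np.zeros_like(X)
    for c,h in [(0,28),(75,45),(-75,45)]:
        t=np.radians(c); b=np.sign(c)
        q,s=(u-D,v) if c==0 else (u,v-b*D)
        r=np.hypot(q,s); d=abs((np.degrees(np.arctan2(s,q))-c+180)%360-180)
        M=np.maximum(M,1/(1+np.exp((abs(r-14.5)-w/2)/.6))*(d<h))
    return M
def ncc(M,I,V):
    M=M[V]-M[V].mean(); J=I[V]-I[V].mean(); return (M*J).sum()/np.sqrt((M*M).sum()*(J*J).sum())
for c in ["top","scene"]:
    k=manip.calibration(c); I=cv2.GaussianBlur(rect(np.load(f"pics/{c}{n}.npz")["p"],k,zr),(0,0),.8)
    best=[]
    for D in [5.5,6.5,7.5,8.5]:
        def sc(q):
            M=cv2.GaussianBlur(ringmask(*q,D),(0,0),2.5 if c=="top" else 3.5); f=(X-q[0])*np.cos(fw)+(Y-q[1])*np.sin(fw); r=np.hypot(X-q[0],Y-q[1]); V=(r>16)&(r<29)&(f>-3)
            return -ncc(M,I,V)
        G=min(((sc((x,y)),x,y) for x in range(-6,7,2) for y in range(-6,7,2)))
        m=minimize(sc,G[1:],method="Nelder-Mead"); best.append((m.fun,D,m.x))
    b=min(best,key=lambda t:t[0]); R=c0+b[2]
    H=cv2.GaussianBlur(rect(np.load(f"pics/{c}{hn}.npz")["p"],k,78),(0,0),.8)
    # head edge points along far side (away from camera), steepest fall of brightness
    cam=(-np.array(k["R"]).T@np.array(k["t"]).ravel())[:2]-c0; ca=np.arctan2(cam[1],cam[0]); pts=[]
    hc=np.array([0.,0.])
    for it in range(3):
        pts=[]
        for t in np.radians(np.arange(70,291,10))+ca:
            r=np.arange(8,20,.25); s=cv2.remap(H,((hc[0]+r*np.cos(t)+36)/.75).astype(np.float32),((hc[1]+r*np.sin(t)+36)/.75).astype(np.float32),cv2.INTER_LINEAR).ravel()
            rr=r[np.argmin(np.gradient(s))]; pts.append(hc+rr*np.array([np.cos(t),np.sin(t)]))
        P=np.array(pts)
        from scipy.optimize import least_squares
        ft=least_squares(lambda a:np.hypot(P[:,0]-a[0],P[:,1]-a[1])-a[2],[*hc,13],loss="soft_l1"); hc=ft.x[:2]
    f=np.array([np.cos(fw),np.sin(fw)]); g=np.array([-f[1],f[0]]); dlt=R-(c0+hc)
    print(c,"ncc %.2f D %.1f"%(-b[0],b[1]),"ring",R,"head",c0+hc,"r %.1f rms %.2f"%(ft.x[2],np.sqrt(np.mean(ft.fun**2))),"ring-head fwd %.1f lat %.1f"%(dlt@f,dlt@g))
E
python3 model.py 6 107.2 -0.88 4; python3 -c "
from h import *
o=manip.get_obs();print(o['eef_pos'],o['ft_force'],o['t'])"
```

```text
top ncc 0.89 D 7.5 ring [611.7 -24.6] head [610.5 -21.3] r 13.7 rms 0.46 ring-head fwd 3.3 lat -1.2
scene ncc 0.41 D 8.5 ring [610.5 -22. ] head [611.2 -22.6] r 13.6 rms 0.39 ring-head fwd -0.9 lat -0.2
[517.3  89.2 108.3] [-0.3 -0.2 -2.1] 22.35
```

```bash
python3 - <<'E'
from h import *
z=np.load("pics/w4.npz"); w=cloud(z["d"],z); T=np.array([438.6,-318.1,149.2]); 
yy=1.865; ty=np.array([np.cos(yy),np.sin(yy),0]); tx=np.array([-ty[1],ty[0],0]); 
L=np.dstack([(w-T)@tx,(w-T)@ty,w[...,2]-T[2]])
for sgn in (1,-1):
    m=(sgn*L[...,1]>12)&(sgn*L[...,1]<26)&(L[...,2]>8)&(L[...,2]<30)&(L[...,0]>15)&(L[...,0]<60)
    q=L[m]; print(len(q),"rear x",np.percentile(q[:,0],[95,98,99.5,100]),"z",np.percentile(q[:,2],[5,50,95]))
z=np.load("pics/w3.npz"); w=cloud(z["d"],z); T=np.array([429.6,-314.6,226.1]); yy=1.8529; ty=np.array([np.cos(yy),np.sin(yy),0]); tx=np.array([-ty[1],ty[0],0])
L=np.dstack([(w-T)@tx,(w-T)@ty,w[...,2]])
m=(abs(L[...,1]+5)<40)&(L[...,2]>47)&(L[...,0]>0)&(L[...,0]<60); print("free rear",np.percentile(L[m][:,0],[98,99.5,100]))
m=(abs(L[...,1]+4.5)<16)&(L[...,2]>57.5)&(L[...,2]<64)&(L[...,0]<-60); print("pivot",L[m].mean(0),np.ptp(L[m],axis=0),m.sum())
m=(abs(L[...,1]+4)<20)&(L[...,2]>24)&(L[...,2]<32)&(L[...,0]<-140)&(L[...,0]>-175); q=L[m]; print("ring",len(q),cv2.minEnclosingCircle(q[:,:2].astype(np.float32)))
E
```

```text
794 rear x [30.5 30.6 30.9 31. ] z [17.1 24.8 26.1]
697 rear x [30.3 30.5 30.6 30.7] z [17.3 24.7 25.9]
free rear [31.7 33.3 34.2]
pivot [-91.1  -5.2  59.2] [21.5 21.3  3.9] 144
ring 134 ((-155.67568969726562, -3.7581658363342285), 16.009658813476562)
```

Call:
move_arm --motion '[[[0.0033,0.0012,0],0],[[0.0033,0.0012,0.008],0],[[0.0033,0.0012,0.016],0],[[0.0033,0.0012,0.018],0],[[0.0033,0.0012,0.018],0],[[0.0033,0.0012,0.018],0]]'

```text
t: 23.1
eef_pos: [516.4, 92.8, 90.2]
tcp_rot: [0.426, 0.905, 0.0, 0.0]
ft_force: [0.5, -0.3, -1.5]
width: 39.3
gripper_force: 58.0
```

```bash
python3 rel.py 7 88; python3 model.py 7 89.2 -0.88 4;  python3 polar.py 7 89.2 -0.88 610.5 -21.3 | head -25
```

```text
TCP [516.4  92.8  90.2] yaw_y 0.6909 w 39.3 [ 0.5 -0.3 -1.5] t 23.1
top ring pts 80 nominal [608.4 -17.9  88. ]
  fit circle [607.8 -16.9  19.2] z 86.08913649799086 rms 6.534225340429847
  plane [ 0.  -0.  85.2]
  head 73 ((609.5661010742188, -21.57129669189453), 13.806927680969238) [609.7 -21.3  78.7]
scene ring pts 74 nominal [608.4 -17.9  88. ]
  fit circle [607.7 -16.1  20.5] z 87.26064806631356 rms 6.542900570374467
  plane [-0.1  0.1 86.5]
  head 55 ((611.6506958007812, -21.345844268798828), 13.681055068969727) [612.7 -23.4  78.7]
top ncc 0.88 D 7.5 ring [610.5 -20.2] head [610.5 -21.3] r 13.7 rms 0.46 ring-head fwd -0.9 lat 0.6
scene ncc 0.89 D 6.5 ring [612.  -20.6] head [611.2 -22.6] r 13.6 rms 0.39 ring-head fwd -1.1 lat 1.9
top
 -180 114 116 120 124 129 129 123 113 108 107 105  99  92  83  74  70  70  71  70  70
 -165 113 113 112 109 102  96  94  97 103 108 109 105 102  97  91  87  86  90  96 103
 -150 109 109 110 108 103  98  96 102 116 134 148 146 130 113 107 109 108 102  97  92
 -135 109 118 134 147 155 157 153 141 122 105  94  92  94  94  95 101 119 132 125 101
 -120 1
[... 1012 characters left out ...]
  69  73  75
   60 174 141 104  73  58  63  86 114 147 180 204 207 189 157 120  88  62  56  67  75
   75 157 124  98  73  55  50  60  80 107 137 170 197 212 203 176 142 107  83  72  67
   90 183 148 106  78  67  65  60  52  51  76 128 175 204 210 193 163 126  88  68  66
  105 194 156 111  77  65  63  63  64  71  95 127 168 202 207 181 136  91  69  66  67
  120 221 187 140  93  66  60  63  69  80 104 134 161 167 145 113  92  94 105 111 113
  135 190 157 121  93  87  91  85  76  72  75  85  91  90  85  81  78  80  89 101 112
  150 116 109 104 103 107 107 100  92  84  77  73  73  74  79  81  77  71  68  65  65
  165 107 116 127 142 151 147 129 108  92  88  85  80  77  74  72  72  73  73  73  73
```

Call:
move_arm --motion '[[[-0.0006,-0.001,0],0],[[-0.0006,-0.001,0],0],[[-0.0006,-0.001,0.003],0],[[-0.0006,-0.001,0.006],0],[[-0.0006,-0.001,0.009],0],[[-0.0006,-0.001,0.012],0],[[-0.0006,-0.001,0.012],0],[[-0.0006,-0.001,0.012],0],[[-0.0006,-0.001,0.012],0]]'

```text
t: 24.32
eef_pos: [515.9, 91.8, 78.2]
tcp_rot: [0.426, 0.905, 0.0, 0.0]
ft_force: [0.7, -0.0, -1.4]
width: 38.9
gripper_force: 58.0
```

```bash
python3 rel.py 8 74 | grep TCP; python3 model.py 8 75.7 -0.88 4; python3 polar.py 8 75.7 -0.88 610.5 -21.3 | head -25
python3 - <<'E'
from h import *
for c in ["top","scene"]:
  for n,zz in [(6,106),(7,87),(8,75.5)]:
    z=np.load(f"pics/{c}{n}.npz"); w=cloud(z["d"],manip.calibration(c)); f=np.array([.637,-.771]); g=np.array([.771,.637]); e=w[...,:2]-[610.5,-21.5]; r=np.hypot(e[...,0],e[...,1]); a,b=e@f,e@g
    m=(abs(r-21)<4)&(a>0)&(abs(w[...,2]-zz)<5)&(z["p"].min(-1)>110)
    F=m&(a>16); S=m&(a<8)&(abs(b)>15); print(c,n,"front z %.2f (%d) left %.2f right %.2f (%d)"%(np.median(w[F][:,2]),F.sum(),np.median(w[S&(b>0)][:,2]),np.median(w[S&(b<0)][:,2]),S.sum()))
E
```

```text
TCP [515.9  91.8  78.2] yaw_y 0.6910 w 38.9 [ 0.7 -0.  -1.4] t 24.325
top ncc 0.88 D 7.5 ring [610.5 -22. ] head [610.5 -21.3] r 13.7 rms 0.46 ring-head fwd 0.5 lat -0.5
scene ncc 0.90 D 6.5 ring [611.2 -22.8] head [611.2 -22.6] r 13.6 rms 0.39 ring-head fwd 0.1 lat -0.2
top
 -180 185 161 127 101  87  93 103 107 108 107 102  91  80  73  71  70  72  73  74  73
 -165 216 207 183 143 114  98  98 104 105 106 106 101  91  76  68  67  75  83  89  96
 -150 207 187 155 121  90  73  74  81  88  95 103 112 121 126 125 116 105 102 102  93
 -135 202 183 159 135 111  99  93  97 107 112 108 102  98  96  95  96  98  94  83  71
 -120 203 181 154 121  91  73  63  62  76  96 119 137 140 124  88  59  51  54  54  53
 -105 206 193 165 134 106  84  77  83 103 131 164 194 214 211 174 119  74  49  47  59
  -90 206 188 168 139 105  75  57  51  71 115 161 199 217 202 164 114  70  50  51  58
  -75 206 188 161 134 103  70  44  39  66 122 176 205 204 173 127  91  67  53  46  49
  -60 208 198 177 137  92  65  68 101 145 187 217 226 207 168 121  84  64  50  46  52
  -45 213 213 195 162 124 101 106 124 137 147 145 
[... 868 characters left out ...]
187 145 100  63  55  60  66
  120 168 156 134 106  87  85  92 102 119 136 144 140 130 120 114 110 108 109 107 101
  135 101 103 105 104 103 101  96  90  87  91  99 105 106 102  96  92  92  98 105 111
  150 111 110 107 104 104 106 104  97  89  82  76  72  67  66  66  64  63  64  64  64
  165 114 104  91  91  98 102 107 106 100  92  83  76  72  69  69  70  72  72  73  74
top 6 front z 105.93 (10) left 107.92 right 106.00 (10)
top 7 front z 88.56 (12) left 89.44 right 87.57 (11)
top 8 front z 77.30 (7) left 76.57 right 75.62 (10)
scene 6 front z 105.95 (11) left 105.96 right 106.26 (11)
scene 7 front z 88.44 (16) left 87.79 right 89.24 (11)
scene 8 front z 77.03 (12) left 75.93 right 76.26 (10)
```

Call:
move_arm --motion '[[[0.0002,0.0002,0.003],0],[[0.0002,0.0002,0.006],0],[[0.0002,0.0002,0.009],0],[[0.0002,0.0002,0.012],0],[[0.0002,0.0002,0.0135],0],[[0.0002,0.0002,0.0135],0],[[0.0002,0.0002,0.0135],0],[[0.0002,0.0002,0.0135],0]]'

```text
t: 25.42
eef_pos: [516.0, 92.1, 64.7]
tcp_rot: [0.426, 0.905, 0.0, 0.0]
ft_force: [0.1, -0.5, -2.3]
width: 39.2
gripper_force: 58.0
```

```bash
python3 rel.py 9 62 | grep -E "TCP"; python3 model.py 9 62.5 -0.88 4; python3 polar.py 9 62.5 -0.88 610.5 -21.3 | head -25 | awk 'NR%2==0'
python3 - <<'E'
from h import *
for c in ["top","scene"]:
    z=np.load(f"pics/{c}9.npz"); w=cloud(z["d"],manip.calibration(c)); f=np.array([.637,-.771]); g=np.array([.771,.637]); e=w[...,:2]-[610.5,-21.5]; r=np.hypot(e[...,0],e[...,1]); a,b=e@f,e@g
    m=(abs(r-21)<4)&(a>0)&(abs(w[...,2]-62)<5)&(z["p"].min(-1)>110)
    F=m&(a>16); S=m&(a<8)&(abs(b)>15); print(c,"front z %.2f (%d) left %.2f right %.2f (%d)"%(np.median(w[F][:,2]),F.sum(),np.median(w[S&(b>0)][:,2]),np.median(w[S&(b<0)][:,2]),S.sum()))
    x,y=288,172
cv2.imwrite("pics/fin.png",cv2.imread("pics/both9.png"))
E
```

```text
TCP [516.   92.1  64.7] yaw_y 0.6910 w 39.2 [ 0.1 -0.5 -2.3] t 25.425
top ncc 0.72 D 5.5 ring [612.5 -22. ] head [610.5 -21.3] r 13.7 rms 0.46 ring-head fwd 1.8 lat 1.1
scene ncc 0.83 D 5.5 ring [612.8 -24.1] head [611.2 -22.6] r 13.6 rms 0.39 ring-head fwd 2.1 lat 0.3
 -180 175 142 109  83  66  61  64  68  69  70  73  76  77  75  73  74  75  75  75  75
 -150 123  96  83  78  80  85  89  89  83  82  90  99 109 116 118 119 118 114 104  88
 -120 117  93  80  74  77  86  99 112 124 132 135 132 122 103  78  61  56  56  53  53
  -90 153 125 104  85  67  57  52  60  81 109 140 167 187 187 162 118  85  63  57  55
  -60 178 152 127  98  73  60  64  87 114 128 125 112  97  83  71  61  57  56  54  56
  -30 210 212 204 180 153 119  94  83  75  73  78  79  74  67  60  59  59  58  56  57
    0 204 206 208 207 201 180 143 113 107 138 184 226 238 222 175 131  96  76  66  65
   30 198 200 206 212 210 200 183 159 146 144 144 143 137 123 102  83  66  62  68  74
   60 202 204 208 211 204 188 175 181 201 217 217 206 181 147 114  85  72  71  71  69
   90 208 211 217 224 216 187 141 100  78  89 126 170 199 204 183 142 103  80  68  66
  120 212 209 208 196 160 111  75  73 104 142 166 174 168 149 126 108 102 108 114 112
  150 211 175 133  90  65  68  74  72  69  67  67  68  65  63  62  62  61  62  64  66
top front z 64.46 (9) left 61.36 right 65.47 (8)
scene front z 63.25 (12) left 61.43 right 62.96 (8)
```

View pics/fin.png

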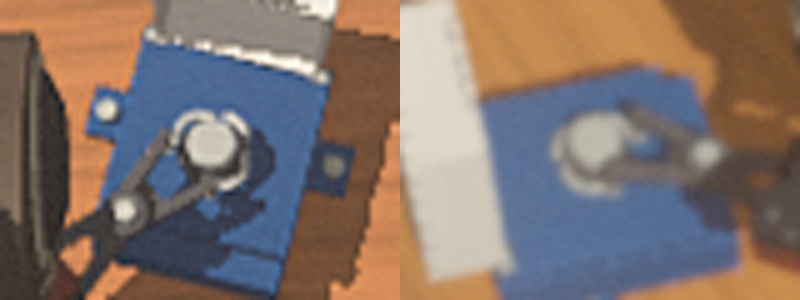

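The last view shows the ring around the shaft below the head: in the top half the head is at about (212,145) with ring arcs on all sides, and the hood is still upright. I'll check the lifter's resting pose and hand in.

```bash
python3 - <<'E'
from h import *
for n in ["0","9"]:
    w=cloud(np.load(f"pics/top{n}.npz")["d"],manip.calibration("top")); q=w[(abs(w[...,0]-590)<105)&(abs(w[...,1]-287)<25)&(w[...,2]>6)]
    print(n,len(q),cv2.minAreaRect(q[:,:2].astype(np.float32)),np.percentile(q[:,2],[5,50,95]))
o=manip.get_obs(); print(o["eef_pos"],o["width"],o["ft_force"])
print(manip.hand_in())
E
```

```text
0 413 ((590.6808471679688, 286.4522399902344), (188.56011962890625, 47.03896713256836), 0.5224205255508423) [ 7.9 17.4 23.2]
9 419 ((584.7324829101562, 284.7935791015625), (44.96324920654297, 197.7046356201172), 89.49281311035156) [ 8.4 17.6 22.9]
[515.9  92.1  64.7] 39.38331470975899 [-0.5  0.1 -1.3]
the job is handed in; nothing more can be done
None
```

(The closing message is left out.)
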